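Check the air receiver with the sprung pocket gauge

TASK

Take the pocket pressure gauge out of its wooden rest, put its nose down into the brass valve stem on the blue air receiver and press it home against the hidden sprung seat, firmly but never harder than about 20 N, until the pressure has pushed the white rod out as far as it will go and the valve pin has given way; hold it there for a second. Then stand the gauge back in its rest with the rod still out so the reading can be taken, and leave the oil bottle, the round tin and the green block where they are.

Things in the scene. Friction and masses are not known exactly. Their poses are not given: they have to be found in the camera images.
- receiver: Fixed blue air receiver: a lying tank 136 mm long, 56 mm in diameter, on a dark base plate 84 x 112 mm; origin under the plate's centre, on the bench; the tank lies along y. A brass valve stem, 27.6 mm across its flared mouth, stands upright on the middle of its top.
- stem_mouth (a point): Centre of the open top of the brass valve stem, 108 mm above the bench; z up. Bore 18 mm wide (flared to 21 mm at the mouth). Inside, at a hidden depth of 6 to 18 mm below the mouth (different each time), lies a rubber seat on a spring of about 6 N per mm, on which the gauge's nose lands. Pushing down with more than 23 N damages it and fails.
- valve_pin (a joint): How far the valve's pin is pushed down, m: 0 = shut, over 0.0008 = given way, reading complete; travel 0.010. The pin stands 3 mm above the seat, held up by the air with 3.6 to 4.8 N. As the seat yields it goes up the nose and drives the rod out, then gives way: a push of 7 to 14 N in all, by pressure. A steady 16 to 19 N is right for all.
- gauge: Loose pocket gauge, 0.17 kg; origin at the nose tip, z up along the nose. From below: steel nose 14 mm across, 28 mm long; black flange 32 mm across, 28 to 34 mm up; aluminium head with red side panels, 26 (x) x 22 (y) mm, 34 to 82 mm up; steel barrel 13 mm thick along +x, 58 mm up, from 13 to 74 mm off the nose's axis, rod in its end. Stands in the rest at the start.
- gauge_grip (a point): Centre of the gauge's head where it is gripped, on the nose's axis, 62 mm above the nose tip; grip from above across the 22 mm (the gauge's y axis).
- gauge_nose (a point): Centre of the tip of the gauge's nose (gauge axes).
- rod (a joint): How far the white rod with red end and black rings (5 mm apart) is out of the barrel, m: 0 = in, at most 0.035. It moves 16 mm for each mm that the valve pin goes up inside the nose, and friction keeps it where it was pushed. Readings lie between about 0.012 and 0.025 by the hidden pressure.
- rest: Fixed wooden block 62 x 62 x 40 mm, the gauge's rest; origin under its centre.
- rest_mouth (a point): Centre of the mouth of the rest's hole, 40 mm above the bench; hole 21 mm wide (2 mm chamfer), 34 mm deep. The gauge stands with its flange on the block and its nose tip 28 mm below this point; any heading will do.
- oil_bottle: Bystander: dark blue oil bottle with a black cap, 33 mm across, 70 mm high, standing near the receiver; origin under its base.
- bearing_tin: Bystander: round white tin, 62 mm across, 28 mm high, near the receiver; origin under its base.
- green_block: Bystander: green abrasive block 30 x 62 x 16 mm, near the rest; origin under its base.
Things that resemble listed ones, but are neither listed nor needed, are in the scene too. Of the things that look like the rest, the largest one is meant.

How it is judged:
By the outcome, as a careful person would: the job done as asked, in the order asked, and still so for the second after the job is handed in, with the robot touching nothing.
It also fails if it takes over 69 s, if anything falls off the work surface, if the arm or the gripper's body presses on something with over 40 N, if the wrist force passes 120 N, or if a joint passes its speed limit or range.

ROBOT

A 6-joint arm with a two-finger parallel gripper is mounted at the origin on a cart in front of the work surface, level with it; the furniture and walls round the work are solid. World frame = base frame: x ahead of the robot, y to its left, z up, the work surface at z = 0. Lengths are in m, angles in rad, forces in N, time in s.
With the tool pointing down it reaches from about 0.275 to 0.875 m from the base axis. Payload 12.5 kg.
Tool frame: the origin (TCP) lies between the finger pads; the fingertips stand 22 mm ahead of it and the grasp point (between the pads) lies 3 mm ahead of it (tip_extent is the distance from the TCP to the fingertips, in m); x points along the fingers, y is the direction in which the jaws open and shut, and the axes are right-handed (so a half turn about x gives the same grasp; the last joint's range is limited). The gripper opens to 85 mm and grips with 20 to 120 N. Pads are 22 mm wide; open, the fingers measure 114 mm over their backs; the gripper's body (76 mm by 85 mm) begins 54 mm behind the grasp point. The pads swing forward as they close: fully open they stand 13 mm farther back than shut.
Start: joints at [1.05, 0.351, 1.652, -0, 1.139, -0.085], TCP at [0.232, 0.499, 0.253] pointing down, gripper open.
Joint ranges: [-2.75, 2.75], [-0.79, 2.1], [0.01, 2.65], [-1.57, 4.71], [0.07, 3.14], [-2.87, 2.87]. Speed limits (rad/s): [2.22, 2.22, 2.79, 3.14, 3.14, 3.14].

INTERFACE

Orientations are given as a rotation vector (axis times angle).
In Python, from rig import sense, grab_frame, sign_off, tip_extent gives the robot as it stands. The module is installed in compiled form; this text tells all that it offers.
- The arm moves only by the tool servo_tool, never from a script. Its argument "motion" is a list of rows, each an object with "slide": the shift along the tool's x, y, z each as a share of 0.6 m, from -1 to 1, a list of three; "twist": the turn, a rotation vector about the tool's x, y, z each as a share of 90 degrees, from -1 to 1, a list of three. A call has 1 to 8 rows; each row is the pose to reach, as a shift and turn from the pose commanded when the call began, along the tool's axes at that moment; what a row does not reach only later rows make up. A row lasts 1/12 s, in which the tool goes at most 41.7 mm and 7.16 degrees, less where a joint would pass 70% of its speed; a pose out of reach is approached as far as the arm can. A call with a number of a shift or a turn outside -1 to 1 is refused whole. A call with a gripper value outside its range is refused whole. "fingers" is the gripper command: -1 is shut, 1 is fully open, values between are in proportion, set as the call begins (left out, the last holds). The fingers move at their own pace and stop on an object; "grip_force" is the grip in N (left out, the last holds). Time passes only in rows, so rows that repeat a pose let the fingers close. It gives the time, the measured TCP pose, the force and the opening at its end, in the units of the state.
- sense(): the state, without advancing time (a new reading comes with each control period).
- grab_frame(name): name is "scene" or "top" or "wrist"; returns a dict with "frame" (420x560x3 uint8, red, green, blue), "fovy" (degrees; the focal length in pixels is half the picture's height over the tangent of half this angle, whatever the lens; pixels are square), "cx", "cy" (the principal point, pixels), "dist_coeffs" ([k1, k2, p1, p2, k3] as OpenCV has them; the pictures are not rectified), "rvec" (rotation vector, rad) and "tvec" (3), from world to camera coordinates, as OpenCV has them. Camera axes: x right, y down, z forward; pixel columns grow to the right and rows downward; lengths in m; the calibration is good to about 2 mm. A picture is of the moment at which its call begins. There is no depth.
- sign_off(): hands the job in, once; it reports no verdict.
The state is a dict: "clock": time; "joints": joint angles; "joint_vel": joint speeds; "tau": joint torques, N m; "eef_pos": TCP position; "tool_rot": TCP orientation; "ft_force": force on the tool from outside, world axes, zero at the start; "ft_torque": the same for the moment, N m; "grip_width": opening from 0.0 (shut) to 1.0 (fully open).
Only numpy, scipy, OpenCV 4.12 (cv2) and the standard library are available. Lean on these libraries where they do the work, as an engineer would, in place of code of your own. Each camera call takes 0.05 s, during which the arm holds its last target.

## Working session

There is one attempt and no reset: what is moved stays moved. The work goes in short steps, Python scripts to look and compute and a tool call to move; the robot and the scene stay as the last step left them, time stands still between calls to the robot, and variables do not carry over. Pictures are saved under pics/ and viewed, and the job is handed in when it is done.

Besides the shell and the picture viewer there is one more tool, called after "Call:" by a JSON object that holds its "api" and its "payload", one argument or row to a line. servo_tool: Moves the arm, as the interface text tells. Shift numbers are shares of 0.6 m and turn numbers shares of 90 degrees, none past 1 either way. Its arguments: {"type":"object","properties":{"motion":{"type":"array","items":{"type":"object","properties":{"slide":{"type":"array","items":{"type":"number"}},"twist":{"type":"array","items":{"type":"number"}}}}},"fingers":{"type":"number"},"grip_force":{"type":"number"}},"required":["motion"]}

```bash
mkdir -p pics
cat > h.py <<'E'
import numpy as np, cv2
from rig import sense, grab_frame, sign_off, tip_extent
from scipy.spatial.transform import Rotation as R
import pickle
def grab(n,tag):
    f=grab_frame(n); pickle.dump(f,open(f'pics/{tag}.pkl','wb'))
    cv2.imwrite(f'pics/{tag}.png',f['frame'][:,:,::-1]); return f
def cam(f):
    h=f['frame'].shape[0]; fl=h/2/np.tan(np.radians(f['fovy'])/2)
    K=np.array([[fl,0,f['cx']],[0,fl,f['cy']],[0,0,1.]]); return K,np.array(f['dist_coeffs'],float)
def back(f,px,z):
    K,d=cam(f); u=cv2.undistortPoints(np.array([[px]],float),K,d)[0,0]
    Rm=cv2.Rodrigues(np.array(f['rvec'],float))[0]; t=np.array(f['tvec'],float).ravel()
    c=-Rm.T@t; r=Rm.T@np.array([u[0],u[1],1]); return c+r*(z-c[2])/r[2]
def proj(f,P):
    K,d=cam(f); return cv2.projectPoints(np.array(P,float).reshape(-1,3),np.array(f['rvec'],float),np.array(f['tvec'],float),K,d)[0].reshape(-1,2)
def crop(tag,x0,y0,x1,y1,s,out):
    im=cv2.imread(f'pics/{tag}.png')[y0:y1,x0:x1]; cv2.imwrite(f'pics/{out}.png',cv2.resize(im,None,fx=s,fy=s,interpolation=cv2.INTER_CUBIC))
def load(tag): return pickle.load(open(f'pics/{tag}.pkl','rb'))
E
python3 - <<'E'
from h import *
for n in ['scene','top','wrist']:
    f=grab(n,n+'0'); print(n,f['fovy'],f['dist_coeffs'],f['rvec'],f['tvec'])
print(sense(),tip_extent)
E
```

```text
scene 46.126278152509975 [-0.04045573  0.          0.          0.          0.        ] [ 2.17811231 -1.07908372  0.45316578] [-0.3060116   0.31049483  1.0071329 ]
top 49.70863830805794 [-0.14229663  0.          0.          0.          0.        ] [ 2.15816483 -2.09821817  0.23827987] [-0.06949429  0.44590574  1.12564479]
wrist 63.143806569827085 [-0.03853794  0.          0.          0.          0.        ] [-2.44265723 -1.55692502 -0.21758584] [-0.54808774 -0.03607491  0.37948904]
{'clock': 0.15, 'joints': array([ 1.05040098e+00,  3.51138559e-01,  1.65226362e+00, -2.95775605e-05,
        1.13909997e+00, -8.46154843e-02]), 'joint_vel': array([ 1.46325345e-03, -1.76744017e-03, -3.78628453e-03,  2.75899525e-04,
        1.92414093e-05, -5.39016228e-04]), 'tau': array([ 7.51982006e-04, -5.06253219e+01, -2.91504872e+01, -6.89186504e-05,
        3.34227560e-03,  7.79990796e-05]), 'eef_pos': array([0.23203984, 0.49840094, 0.25287291]), 'tool_rot': array([ 0.34107909,  1.5438898 , -0.34246444]), 'ft_force': array([-0.12198575, -0.62236077, -0.18690634]), 'ft_torque': array([ 0.00395203, -0.01336711,  0.02714282]), 'grip_width': 0.9975838525539343} 0.022
```

View pics/scene0.png

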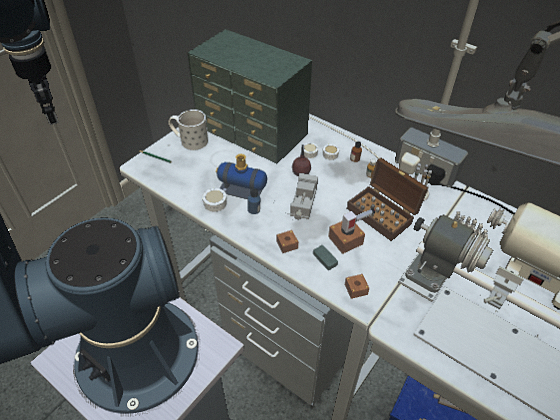

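View pics/top0.png

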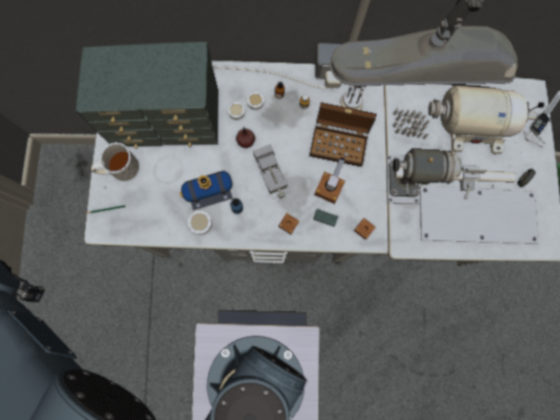

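View pics/wrist0.png

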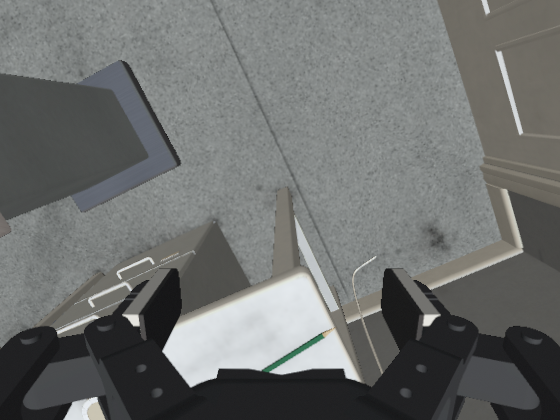

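Scene picture: the gauge is in its rest at about (347,230), the receiver stem at (241,160), the bottle at (254,203), the tin at (214,199) and the green block at (324,258). In the top view, the rest is at (330,186) and the stem at (204,182). I'll enlarge these.

Run:
```python
from h import *
crop('top0',290,140,390,240,6,'t_rest'); crop('top0',160,150,260,250,6,'t_rec')
crop('scene0',300,190,400,300,5,'s_rest'); crop('scene0',190,140,290,220,7,'s_rec')
```

```text
(no output)
```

View pics/t_rest.png

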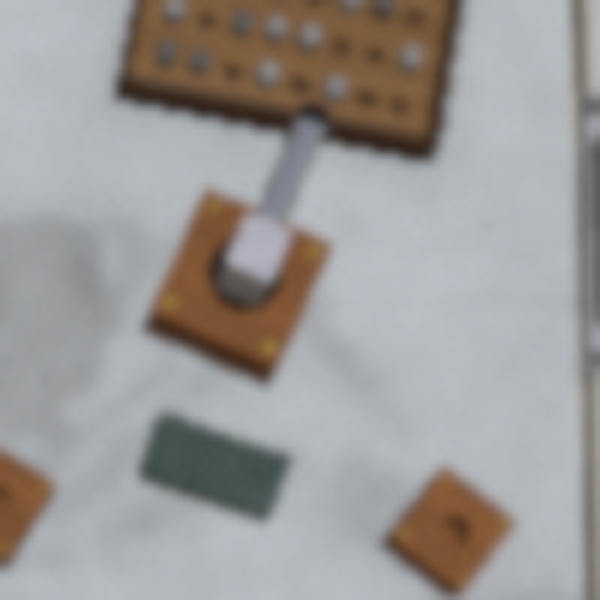

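View pics/t_rec.png

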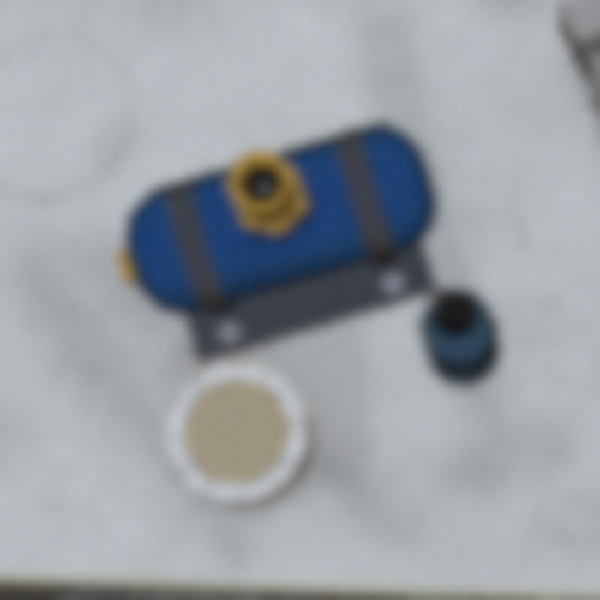

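View pics/s_rest.png

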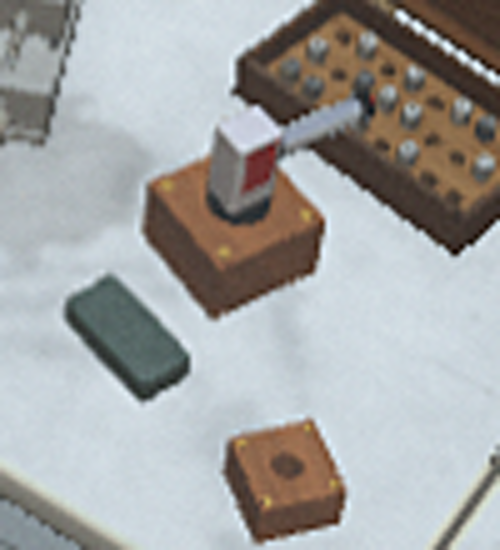

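View pics/s_rec.png

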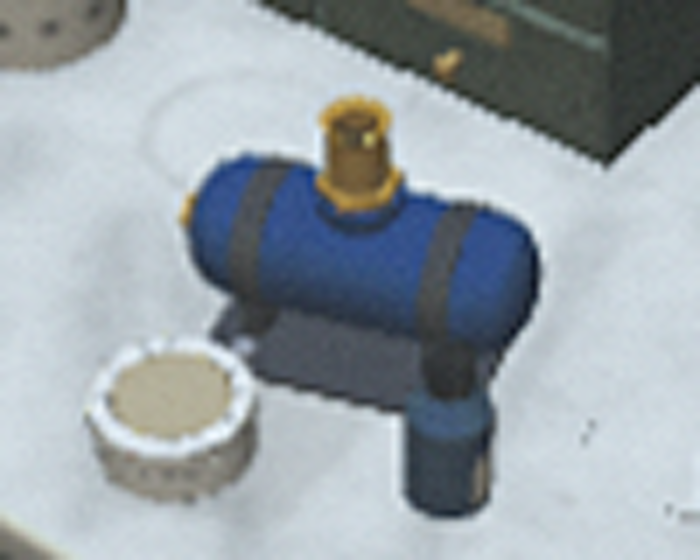

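```bash
cat >> h.py <<'E'
def cp(x,y,s,x0,y0): return ((x+.5)/s-.5+x0,(y+.5)/s-.5+y0)
E
python3 - <<'E'
from h import *
t=load('top0'); s=load('scene0')
T=lambda x,y,z:print(np.round(back(t,cp(x,y,6,290,140),z),4))
print('rest corners');[T(x,y,.04) for x,y in [(208,190),(330,243),(269,365),(148,322)]]
print('restc');T(239,279,.04)
print('head top');T(258,250,.094)
print('barrel end');T(314,118,.070)
print('scene head top',back(s,cp(247,132,5,300,190),.094)); 
print('stem top',back(t,cp(263,182,6,160,150),.108),'scene',back(s,cp(357,116,7,190,140),.108))
print('bottle top',back(t,cp(457,313,6,160,150),.07),'tin',back(t,cp(237,432,6,160,150),.028))
print('box corner z?',back(t,cp(430,150,6,290,140),.03),back(t,cp(120,90,6,290,140),.03))
# tank ends
print('tank',back(t,cp(135,235,6,160,150),.06),back(t,cp(432,180,6,160,150),.06))
E
```

```text
rest corners
[ 0.5524 -0.1649  0.04  ]
[ 0.53   -0.2191  0.04  ]
[ 0.4741 -0.1921  0.04  ]
[ 0.4916 -0.1389  0.04  ]
restc
[ 0.5123 -0.1788  0.04  ]
head top
[ 0.5113 -0.1798  0.094 ]
barrel end
[ 0.5778 -0.2075  0.07  ]
scene head top [ 0.5109247  -0.17915816  0.094     ]
stem top [0.50062061 0.14207491 0.108     ] scene [0.50431921 0.14696136 0.108     ]
bottle top [0.4560097  0.06262657 0.07      ] tin [0.40920272 0.15938235 0.028     ]
box corner z? [ 0.57763235 -0.26634643  0.03      ] [ 0.60051494 -0.1261487   0.03      ]
tank [0.48809191 0.20347161 0.06      ] [0.51625489 0.07695097 0.06      ]
```

```bash
cat >> h.py <<'E'
def Rdown(yaw): # tool x down, tool y at heading yaw(deg)
    a=np.radians(yaw); y=np.array([np.cos(a),np.sin(a),0]); x=np.array([0,0,-1.]); return np.stack([x,y,np.cross(x,y)],1)
def plan(pos,yaw,ref=None):
    s=sense(); p,r=ref if ref else (s['eef_pos'],s['tool_rot'])
    R0=R.from_rotvec(r).as_matrix(); d=R0.T@(np.array(pos)-p)/0.6
    w=R.from_matrix(R0.T@Rdown(yaw)).as_rotvec()/(np.pi/2)
    print('slide',np.round(d,4),'twist',np.round(w,4));
E
python3 - <<'E'
from h import *
s=load('scene0');t=load('top0')
print('cab',back(s,(275,158),0),back(t,(217,143),0))
R0=R.from_rotvec(sense()['tool_rot']).as_matrix(); print(R0.round(3), np.degrees(np.arctan2(R0[1,1],R0[0,1])))
plan([.512,-.179,.2],67.4); plan([.512,-.179,.2],-112.6)
E
```

```text
cab [0.65011521 0.1478507  0.        ] [0.6356255  0.12841759 0.        ]
[[-0.     0.422  0.907]
 [-0.001  0.907 -0.422]
 [-1.    -0.001 -0.   ]] 65.03236430307082
slide [ 0.0888 -0.8265  0.8996] twist [-0.0263 -0.      0.0006]
slide [ 0.0888 -0.8265  0.8996] twist [1.9737e+00 9.0000e-04 1.0000e-04]
```

Call:
{"api": "servo_tool", "payload": {
  "motion": [
    {"slide": [0.0, -0.8265, 0.8996], "twist": [-0.026, 0, 0]},
    {"slide": [0.0, -0.8265, 0.8996], "twist": [-0.026, 0, 0]},
    {"slide": [0.0, -0.8265, 0.8996], "twist": [-0.026, 0, 0]},
    {"slide": [0.0, -0.8265, 0.8996], "twist": [-0.026, 0, 0]},
    {"slide": [0.0, -0.8265, 0.8996], "twist": [-0.026, 0, 0]},
    {"slide": [0.0, -0.8265, 0.8996], "twist": [-0.026, 0, 0]},
    {"slide": [0.0, -0.8265, 0.8996], "twist": [-0.026, 0, 0]},
    {"slide": [0.0, -0.8265, 0.8996], "twist": [-0.026, 0, 0]}
  ],
  "fingers": 1
}}

```text
clock: 0.82
eef_pos: [0.3596, 0.1886, 0.2533]
tool_rot: [0.31, 1.548, -0.309]
ft_force: [1.1, -0.1, -0.3]
grip_width: 1.002
```

Run:
```python
from h import *
grab('wrist','w1');plan([.512,-.179,.2],67.4); print(sense()['clock'],sense()['eef_pos'])
```

```text
slide [ 0.0902 -0.4595  0.4647] twist [-0.0027  0.001   0.0009]
0.8667 [0.36200817 0.18339434 0.2533201 ]
```

View pics/w1.png

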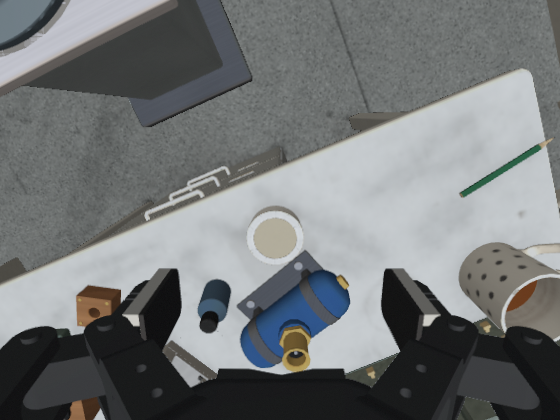

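Call:
{"api": "servo_tool", "payload": {
  "motion": [
    {"slide": [0.09, -0.46, 0.465], "twist": [0, 0, 0]},
    {"slide": [0.09, -0.46, 0.465], "twist": [0, 0, 0]},
    {"slide": [0.09, -0.46, 0.465], "twist": [0, 0, 0]},
    {"slide": [0.09, -0.46, 0.465], "twist": [0, 0, 0]},
    {"slide": [0.09, -0.46, 0.465], "twist": [0, 0, 0]},
    {"slide": [0.09, -0.46, 0.465], "twist": [0, 0, 0]},
    {"slide": [0.09, -0.46, 0.465], "twist": [0, 0, 0]},
    {"slide": [0.09, -0.46, 0.465], "twist": [0, 0, 0]}
  ]
}}

```text
clock: 1.53
eef_pos: [0.4871, -0.1163, 0.2075]
tool_rot: [0.31, 1.549, -0.31]
ft_force: [0.9, 0.6, 0.7]
grip_width: 1.002
```

Call:
{"api": "servo_tool", "payload": {
  "motion": [
    {"slide": [0.0, -0.06, 0.06], "twist": [0, 0, 0]},
    {"slide": [0.0, -0.06, 0.06], "twist": [0, 0, 0]},
    {"slide": [0.0, -0.06, 0.06], "twist": [0, 0, 0]}
  ]
}}

```text
clock: 1.78
eef_pos: [0.5066, -0.1635, 0.2073]
tool_rot: [0.312, 1.548, -0.312]
ft_force: [-0.1, 0.5, -0.5]
grip_width: 1.0
```

Run:
```python
from h import *
grab('wrist','w2');plan([.512,-.179,.2],67.4); print(sense()['clock'],sense()['eef_pos'])
```

```text
slide [ 0.0122 -0.0226  0.0203] twist [-0.0015 -0.0006 -0.0001]
1.8333 [ 0.50600734 -0.1617743   0.2073251 ]
```

View pics/w2.png

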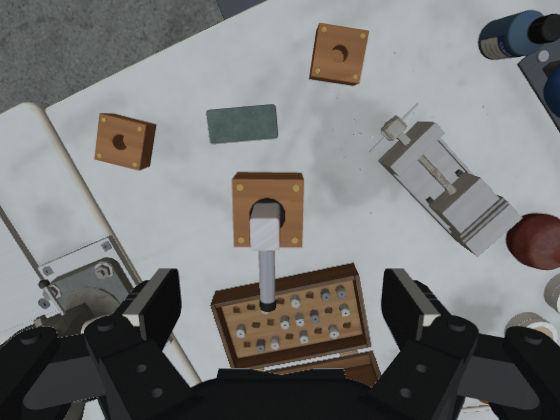

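Wrist w2: the gauge head's top is at about (265,233) and the rest's top centre at about (268,215). In w1 the stem mouth is at about (296,352). I'll zoom in on both.

Run:
```python
from h import *
crop('w2',215,160,325,330,4,'w2c'); crop('w1',230,300,350,390,6,'w1c')
```

```text
(no output)
```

View pics/w2c.png

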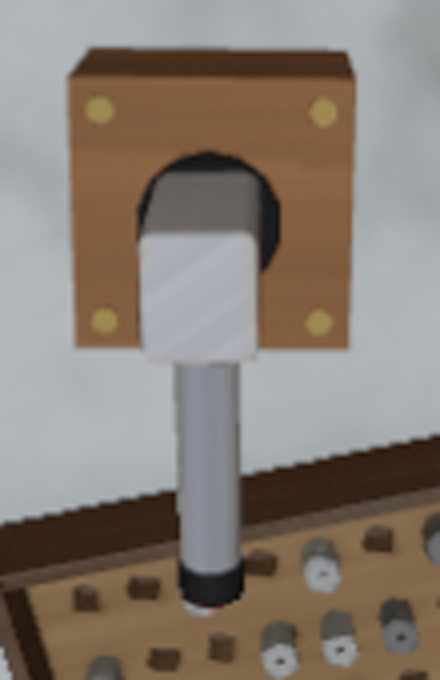

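View pics/w1c.png

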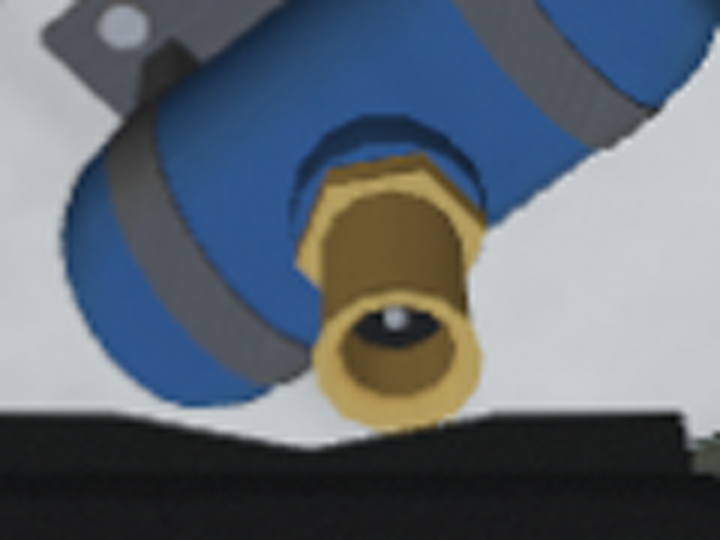

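Run:
```python
from h import *
f=load('w2'); g=load('w1')
C=lambda x,y,z: back(f,cp(x,y,4,215,160),z)
print('head top corners',[C(x,y,.094).round(4) for x,y in [(140,234),(257,232),(256,360),(140,358)]], 'c',C(198,297,.094))
print('barrel', C(208,375,.0765),C(212,570,.0765))
print('rest', C(211,205,.04),'rest corners',[C(x,y,.04).round(4) for x,y in [(69,75),(354,75),(350,348),(76,347)]], 'flange top')
q=[C(x,y,.04) for x,y in [(69,75),(354,75),(350,348),(76,347)]]
print(np.mean(q,0), q[1]-q[0])
print('stem',back(g,cp(398,361,6,230,300),.108))
plan([.512,-.179,.077],67.4)
```

```text
head top corners [array([ 0.4985, -0.1858,  0.094 ]), array([ 0.5063, -0.1663,  0.094 ]), array([ 0.5289, -0.176 ,  0.094 ]), array([ 0.5203, -0.1956,  0.094 ])] c [ 0.51351203 -0.1809686   0.094     ]
barrel [ 0.53468889 -0.18896308  0.0765    ] [ 0.57511663 -0.20564055  0.0765    ]
rest [ 0.51161174 -0.17983061  0.04      ] rest corners [array([ 0.4734, -0.1963,  0.04  ]), array([ 0.497 , -0.1402,  0.04  ]), array([ 0.5546, -0.1642,  0.04  ]), array([ 0.5304, -0.2212,  0.04  ])] flange top
[ 0.51383722 -0.18051164  0.04      ] [0.02360623 0.05607941 0.        ]
stem [0.50218621 0.14308307 0.108     ]
slide [ 0.2172 -0.0226  0.0205] twist [-0.0015 -0.0006 -0.0001]
```

Run:
```python
from h import *
plan([.513,-.180,.077],67.3)
```

```text
slide [ 0.2172 -0.0235  0.0227] twist [-0.0004 -0.0006 -0.0001]
```

Call:
{"api": "servo_tool", "payload": {
  "motion": [
    {"slide": [0.02, -0.0235, 0.0227], "twist": [0, 0, 0]},
    {"slide": [0.06, -0.0235, 0.0227], "twist": [0, 0, 0]},
    {"slide": [0.11, -0.0235, 0.0227], "twist": [0, 0, 0]},
    {"slide": [0.16, -0.0235, 0.0227], "twist": [0, 0, 0]},
    {"slide": [0.2, -0.0235, 0.0227], "twist": [0, 0, 0]},
    {"slide": [0.217, -0.0235, 0.0227], "twist": [0, 0, 0]},
    {"slide": [0.217, -0.0235, 0.0227], "twist": [0, 0, 0]},
    {"slide": [0.217, -0.0235, 0.0227], "twist": [0, 0, 0]}
  ]
}}

```text
clock: 2.5
eef_pos: [0.5136, -0.1788, 0.0784]
tool_rot: [0.309, 1.548, -0.309]
ft_force: [-1.1, 0.2, 1.1]
grip_width: 0.999
```

Run:
```python
from h import *
grab('wrist','w3');plan([.513,-.180,.077],67.3); print(sense()['eef_pos'],sense()['ft_force'])
```

```text
slide [ 0.0034 -0.0019 -0.001 ] twist [ 0.0012  0.001  -0.    ]
[ 0.51396424 -0.17916205  0.07904926] [ 0.52853402  0.3036062  -0.22626774]
```

View pics/w3.png

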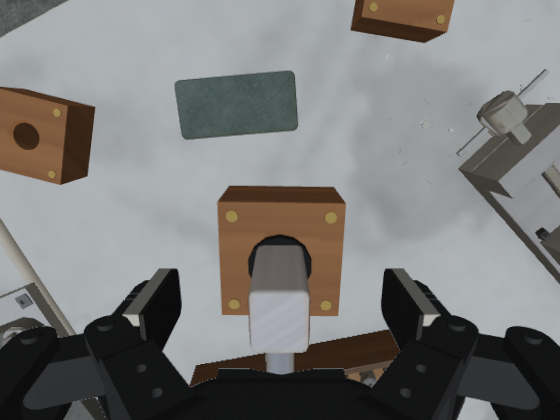

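The head (280,320) is centred between the pads, so I'm gripping it.

Call:
{"api": "servo_tool", "payload": {
  "motion": [
    {"slide": [0.003, 0, 0], "twist": [0, 0, 0]},
    {"slide": [0.003, 0, 0], "twist": [0, 0, 0]},
    {"slide": [0.003, 0, 0], "twist": [0, 0, 0]},
    {"slide": [0.003, 0, 0], "twist": [0, 0, 0]},
    {"slide": [0.003, 0, 0], "twist": [0, 0, 0]},
    {"slide": [0.003, 0, 0], "twist": [0, 0, 0]},
    {"slide": [0.003, 0, 0], "twist": [0, 0, 0]},
    {"slide": [0.003, 0, 0], "twist": [0, 0, 0]}
  ],
  "fingers": -1,
  "grip_force": 70
}}

```text
clock: 3.22
eef_pos: [0.5135, -0.1796, 0.0763]
tool_rot: [0.31, 1.548, -0.31]
ft_force: [-1.4, 0.2, 6.3]
grip_width: 0.249
```

Call:
{"api": "servo_tool", "payload": {
  "motion": [
    {"slide": [0, 0, 0], "twist": [0, 0, 0]},
    {"slide": [0, 0, 0], "twist": [0, 0, 0]},
    {"slide": [0, 0, 0], "twist": [0, 0, 0]},
    {"slide": [0, 0, 0], "twist": [0, 0, 0]}
  ]
}}

```text
clock: 3.55
eef_pos: [0.5135, -0.1796, 0.0763]
tool_rot: [0.31, 1.548, -0.31]
ft_force: [-1.1, 1.7, 5.8]
grip_width: 0.248
```

Run:
```python
from h import *
grab('wrist','w4');s=sense(); print(s['eef_pos'],s['ft_force'],s['ft_torque'],s['grip_width'],s['joints'])
```

```text
[ 0.5135395  -0.17960205  0.0762956 ] [-1.04483324  0.99567315  6.47631255] [ 0.12886308  0.13702641 -0.04261584] 0.25311972910419206 [-4.22031287e-01  5.86622773e-01  1.79483331e+00  5.74326509e-05
  7.59532795e-01 -1.59781498e+00]
```

View pics/w4.png

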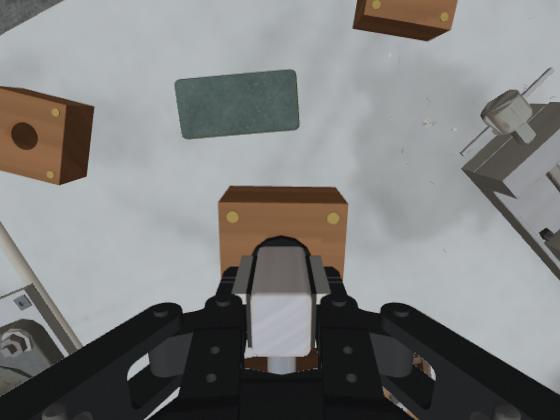

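Call:
{"api": "servo_tool", "payload": {
  "motion": [
    {"slide": [-0.02, 0, 0], "twist": [0, 0, 0]},
    {"slide": [-0.06, 0, 0], "twist": [0, 0, 0]},
    {"slide": [-0.11, 0, 0], "twist": [0, 0, 0]},
    {"slide": [-0.17, 0, 0], "twist": [0, 0, 0]},
    {"slide": [-0.22, 0, 0], "twist": [0, 0, 0]},
    {"slide": [-0.235, 0, 0], "twist": [0, 0, 0]},
    {"slide": [-0.235, 0, 0], "twist": [0, 0, 0]},
    {"slide": [-0.235, 0, 0], "twist": [0, 0, 0]}
  ]
}}

```text
clock: 4.27
eef_pos: [0.5129, -0.1793, 0.2162]
tool_rot: [0.31, 1.549, -0.31]
ft_force: [0.7, 0.4, -1.5]
grip_width: 0.25
```

Run:
```python
from h import *
grab('wrist','w5');grab('scene','s5');s=sense(); print(s['eef_pos'],s['ft_force'],s['ft_torque'],s['grip_width'],s['clock'])
crop('w5',200,220,360,350,5,'w5c')
plan([.502,.143,.220],42)
f=load('w5'); Rm=cv2.Rodrigues(np.array(f['rvec']))[0]; c=-Rm.T@np.array(f['tvec']); R0=R.from_rotvec(s['tool_rot']).as_matrix(); print('cam in tool',R0.T@(c-s['eef_pos']))
```

```text
[ 0.51249538 -0.17914315  0.21501824] [-0.32882136 -0.22467362 -2.56516284] [0.03478663 0.0433461  0.04398589] 0.24989784360707126 4.3667
slide [-0.0076  0.4888 -0.2228] twist [ 0.2819 -0.002   0.0004]
cam in tool [-0.12206841 -0.00117811 -0.06996861]
```

View pics/w5c.png

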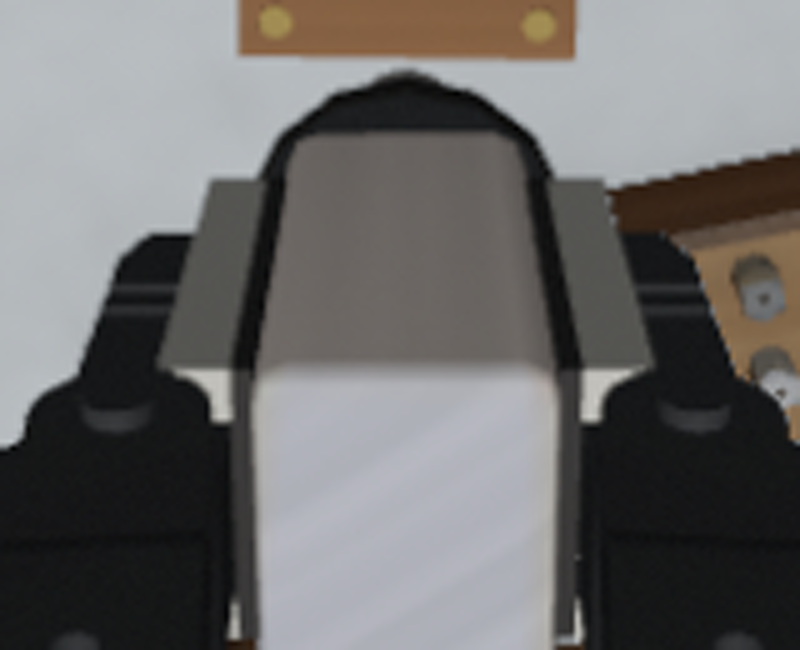

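View pics/s5.png

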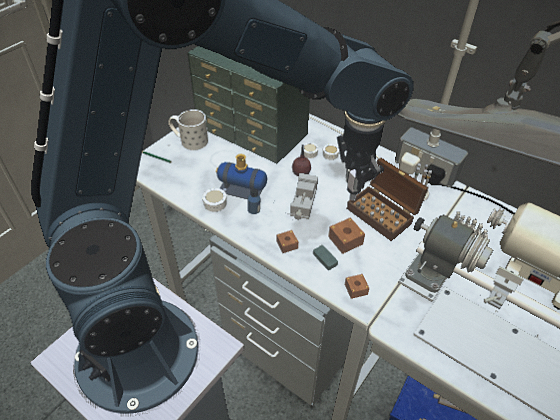

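Run:
```python
from h import *
f=load('w5'); s=sense(); p=s['eef_pos'];R0=R.from_rotvec(s['tool_rot']).as_matrix()
for n,(x,y),dz in [('top front',(405,367),.0177),('top l',(257,385),.0177),('top r',(555,385),.0177),('bot front',(405,134),-.0303),('flange front(z-16)',(405,84),-.0303)]:
    q=back(f,cp(x,y,5,200,220),p[2]+dz); print(n,(R0.T@(q-p)).round(4))
# rest mouth reproj
print(back(f,(280,250),.04))
```

```text
top front [-0.0177 -0.0013 -0.0111]
top l [-0.0177 -0.0115 -0.0097]
top r [-0.0177  0.009  -0.0097]
bot front [ 0.0303 -0.0014 -0.0091]
flange front(z-16) [ 0.0303 -0.0014 -0.0141]
[ 0.55943378 -0.20100698  0.04      ]
```

Run:
```python
from h import *
plan([.502,.145,.215],42)
```

```text
slide [ 0.0008  0.4919 -0.224 ] twist [ 0.2819 -0.002   0.0004]
```

Call:
{"api": "servo_tool", "payload": {
  "motion": [
    {"slide": [0.0, 0.04, -0.018], "twist": [0.03, 0, 0]},
    {"slide": [0.0, 0.1, -0.045], "twist": [0.06, 0, 0]},
    {"slide": [0.0, 0.16, -0.072], "twist": [0.09, 0, 0]},
    {"slide": [0.0, 0.22, -0.1], "twist": [0.13, 0, 0]},
    {"slide": [0.0, 0.28, -0.127], "twist": [0.17, 0, 0]},
    {"slide": [0.0, 0.34, -0.154], "twist": [0.21, 0, 0]},
    {"slide": [0.0, 0.4, -0.182], "twist": [0.25, 0, 0]},
    {"slide": [0.0, 0.45, -0.205], "twist": [0.282, 0, 0]}
  ]
}}

```text
clock: 5.03
eef_pos: [0.5025, 0.1194, 0.2152]
tool_rot: [0.656, 1.472, -0.658]
ft_force: [1.2, 0.1, -2.4]
grip_width: 0.252
```

Run:
```python
from h import *
print(sense()['eef_pos']); plan([.502,.145,.215],42)
```

```text
[0.50247353 0.11939562 0.21519223]
slide [ 0.0003  0.0279 -0.0323] twist [-0.0018 -0.0011  0.0015]
```

Call:
{"api": "servo_tool", "payload": {
  "motion": [
    {"slide": [0.0, 0.02, -0.02], "twist": [0, 0, 0]},
    {"slide": [0.0, 0.029, -0.034], "twist": [0, 0, 0]},
    {"slide": [0.0, 0.029, -0.034], "twist": [0, 0, 0]},
    {"slide": [0.0, 0.029, -0.034], "twist": [0, 0, 0]},
    {"slide": [0.0, 0.029, -0.034], "twist": [0, 0, 0]}
  ]
}}

```text
clock: 5.45
eef_pos: [0.5029, 0.1427, 0.2163]
tool_rot: [0.655, 1.47, -0.656]
ft_force: [-0.7, 0.4, -2.3]
grip_width: 0.249
```

Run:
```python
from h import *
grab('wrist','w6');grab('scene','s6');grab('top','t6');s=sense(); print(s['eef_pos'],s['ft_force'],s['clock'])
plan([.502,.145,.215],42)
crop('w6',200,200,360,320,5,'w6c')
crop('s6',190,90,320,220,6,'s6c')
```

```text
[0.50308363 0.1428195  0.21677295] [ 0.61854635  0.65859747 -2.00889584] 5.6
slide [ 0.003   0.0011 -0.0039] twist [-0.001  -0.      0.0001]
```

View pics/w6c.png

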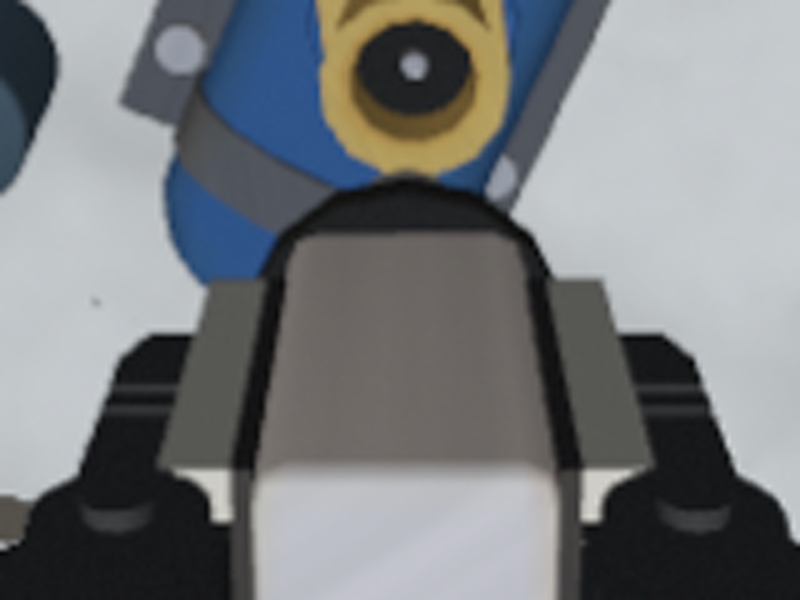

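View pics/s6c.png

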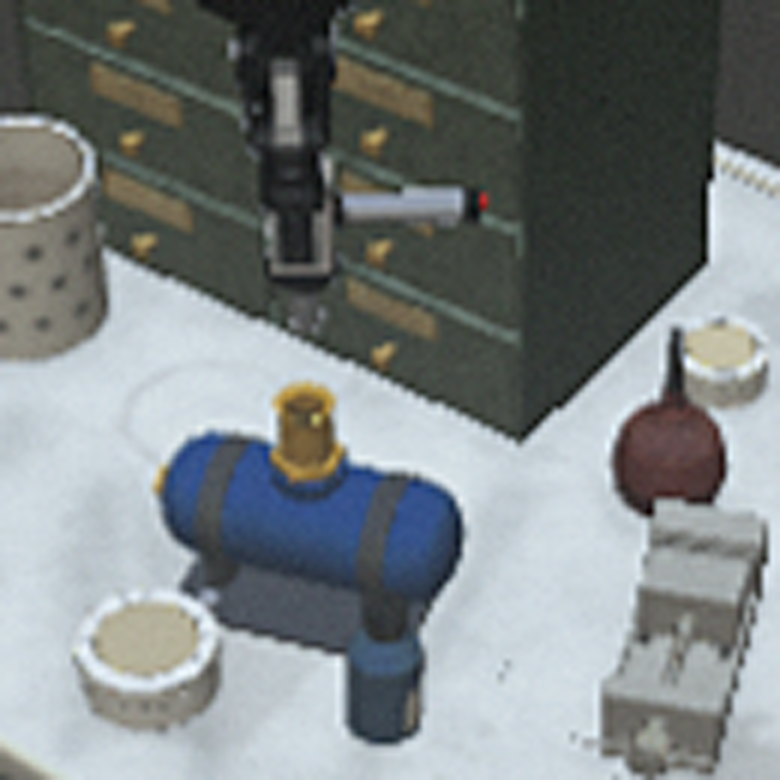

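Run:
```python
from h import *
from scipy.optimize import least_squares
f=load('w6'); s=sense(); p=s['eef_pos'];R0=R.from_rotvec(s['tool_rot']).as_matrix()
a=np.linspace(0,2*np.pi,181)
def ext(c,r,z=.108):
    q=proj(f,np.c_[c[0]+r*np.cos(a),c[1]+r*np.sin(a),0*a+z]); q=((q-[200,200])+.5)*5-.5
    return q
def res(c):
    q=ext(c,.0138); return [q[:,0].min()-320,q[:,0].max()-510,q[:,1].max()-178]
o=least_squares(res,[.502,.144],x_scale=.01,diff_step=1e-4); print(o.x,o.fun, 'tool off',R0.T@(np.r_[o.x,.108]-p))
q=ext(o.x,.009);print('bore at mouth',q.min(0),q.max(0)); q=ext(o.x,.0138);print(q.min(0),q.max(0))
q=ext(o.x,.009,.095);print('bore 13 down',q.min(0),q.max(0))
for n,(x,y),dz in [('top front',(405,467),.0177),('bot front',(405,234),-.0303),('flange front(z-16)',(405,184),-.0303),('nose tip?',(408,172),-.0643)]:
    print(n,(R0.T@(back(f,cp(x,y,5,200,200),p[2]+dz)-p)).round(4))
v=cv2.imread('pics/w6c.png')
for r,z,c in[(.0138,.108,(0,0,255)),(.0105,.108,(0,255,0)),(.009,.095,(255,0,255))]:
    cv2.polylines(v,[ext(o.x,r,z).astype(np.int32).reshape(-1,1,2)],True,c,1)
cv2.imwrite('pics/w6o.png',v[:330])
fs=load('s6')
print('tip scene px', cp(308,328,6,190,90), proj(fs,[p-[0,0,.0643]]), 'stem', cp(305,395,6,190,90), proj(fs,[[*o.x,.108]]))
```

```text
[0.50226659 0.14336401] [-3.47311121  3.4724655   0.11953539] tool off [ 0.10877304 -0.00022323 -0.00094663]
bore at mouth [350.77055967  23.07629493] [479.22277913 146.15763952]
[316.52688879 -10.62018017] [513.4724655  178.11953539]
bore 13 down [353.61908241   0.66555187] [475.7016731  118.14216019]
top front [-0.0177 -0.0014 -0.012 ]
bot front [ 0.0303 -0.0015 -0.0097]
flange front(z-16) [ 0.0303 -0.0015 -0.0148]
nose tip? [ 0.0643 -0.0012 -0.0039]
tip scene px (240.91666666666666, 144.25) [[240.62402053 143.66611528]] stem (240.41666666666666, 155.41666666666669) [[241.11530514 157.12686895]]
```

View pics/w6o.png

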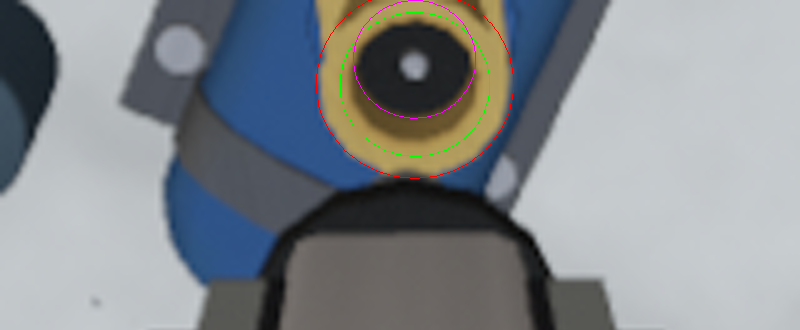

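Run:
```python
from h import *
fs=load('s6');s=sense()
crop('s6',225,115,265,165,16,'s6d')
print(back(fs,cp(308,328,6,190,90),s['eef_pos'][2]-.0643),back(fs,cp(305,395,6,190,90),.108))
crop('t6',170,120,270,220,6,'t6c')
```

```text
[0.50180551 0.14076075 0.15247295] [0.50623058 0.14912482 0.108     ]
```

View pics/s6d.png

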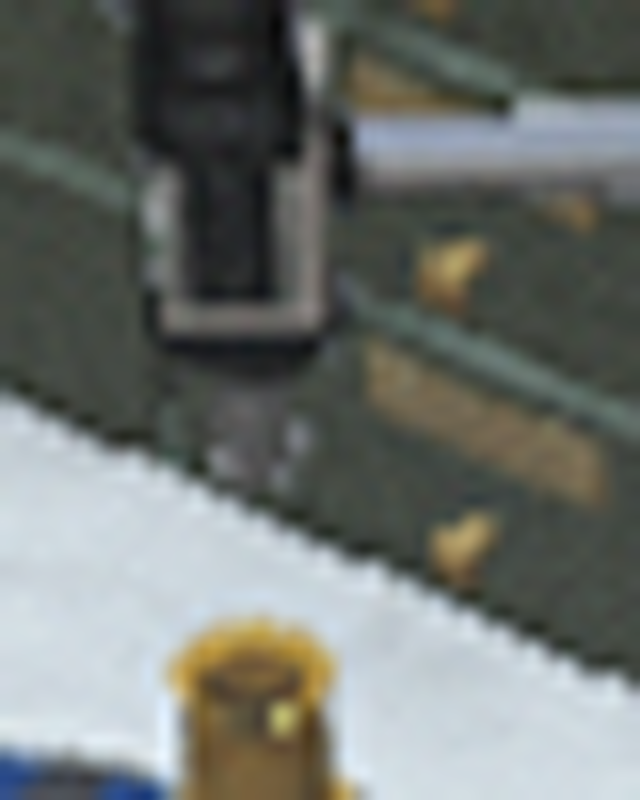

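View pics/t6c.png

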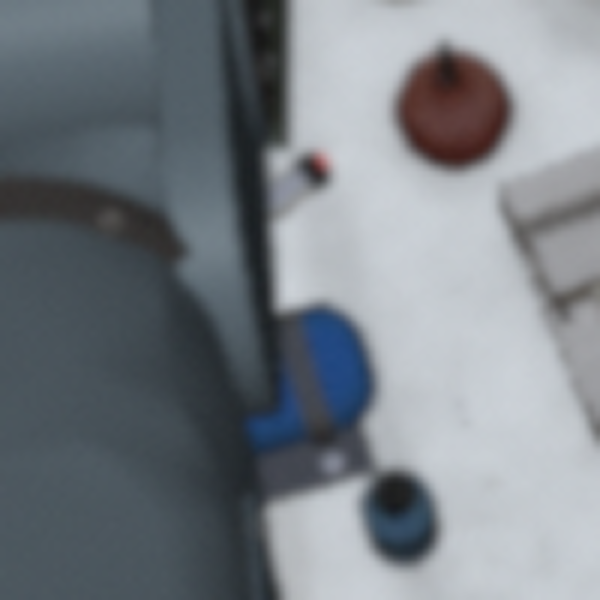

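Run:
```python
from h import *
fs=load('s6');s=sense()
m=back(fs,cp(250,672,16,225,115),.108)
for x in (245,257): print(back(fs,cp(x,470,16,225,115),s['eef_pos'][2]-.0643),m)
# predicted: rim ellipse at candidates
for P in ([.5026,.1442,.108],):
    a=np.linspace(0,6.28,90); q=(proj(fs,np.c_[P[0]+.0138*np.cos(a),P[1]+.0138*np.sin(a),0*a+.108])-[225,115]+.5)*16
    print(q.min(0),q.max(0),q.mean(0))
    t=(proj(fs,[[P[0],P[1],s['eef_pos'][2]-.0643]])-[225,115]+.5)*16; print('tip if aligned',t)
plan([.5024,.1452,.190],42)
```

```text
[0.50116974 0.14374767 0.15247295] [0.50251164 0.14681624 0.108     ]
[0.50232546 0.14226911 0.15247295] [0.50251164 0.14681624 0.108     ]
[177.1891982  622.50255508] [349.21664463 736.03994828] [263.80791276 678.57398179]
tip if aligned [[249.26794646 464.73409124]]
slide [ 0.0446  0.0018 -0.0037] twist [-0.001  -0.      0.0001]
```

Run:
```python
from h import *
plan([.5027,.1455,.178],42)
```

```text
slide [ 0.0646  0.0025 -0.0037] twist [-0.001  -0.      0.0001]
```

Call:
{"api": "servo_tool", "payload": {
  "motion": [
    {"slide": [0.015, 0.0025, -0.004], "twist": [0, 0, 0]},
    {"slide": [0.03, 0.0025, -0.004], "twist": [0, 0, 0]},
    {"slide": [0.045, 0.0025, -0.004], "twist": [0, 0, 0]},
    {"slide": [0.06, 0.0025, -0.004], "twist": [0, 0, 0]},
    {"slide": [0.064, 0.0025, -0.004], "twist": [0, 0, 0]},
    {"slide": [0.064, 0.0025, -0.004], "twist": [0, 0, 0]},
    {"slide": [0.064, 0.0025, -0.004], "twist": [0, 0, 0]}
  ]
}}

```text
clock: 6.18
eef_pos: [0.5025, 0.1466, 0.1783]
tool_rot: [0.654, 1.47, -0.655]
ft_force: [-0.6, 0.9, -0.1]
grip_width: 0.247
```

Run:
```python
from h import *
grab('wrist','w7');grab('scene','s7');s=sense(); print(s['eef_pos'],s['ft_force'],s['clock'])
crop('w7',220,200,340,280,6,'w7c')
crop('s7',225,115,265,165,16,'s7d')
```

```text
[0.50269543 0.14671047 0.17879706] [ 0.27006188  0.0688076  -1.27753674] 6.2833
```

View pics/w7c.png

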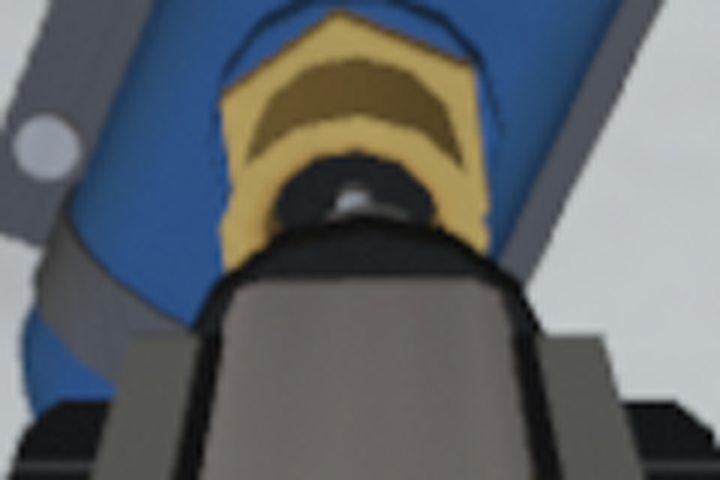

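View pics/s7d.png

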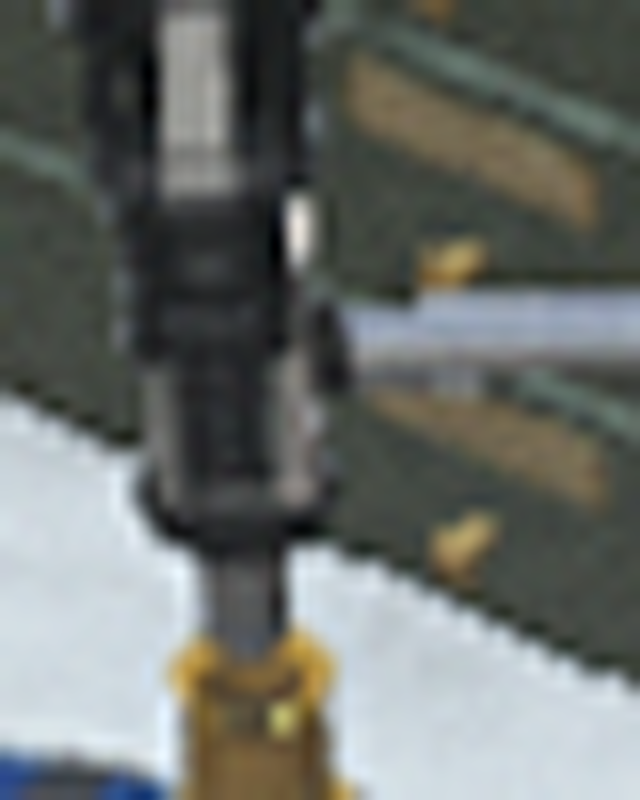

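Run:
```python
from h import *
f=load('w7'); s=sense(); p=s['eef_pos'];R0=R.from_rotvec(s['tool_rot']).as_matrix()
for n,(x,y),z in [('head bottom',(370,280),p[2]-.0303),('flange front',(366,218),p[2]-.0303),('rim outer L',(222,240),.108),('rim outer R',(488,240),.108),('rim top outer',(355,115),.108),('bore(hole) top',(355,152),.108)]:
    print(n,(R0.T@(back(f,cp(x,y,6,220,200),z)-p)).round(4))
a=np.linspace(0,6.28,200)
v=cv2.imread('pics/w7c.png')
def ov(c,r,z,col):
    w=[p+R0@np.array([p[2]-z,c[0]+r*np.cos(t),c[1]+r*np.sin(t)]) for t in a]
    q=(proj(f,w)-[220,200]+.5)*6-.5; cv2.polylines(v,[q.astype(np.int32).reshape(-1,1,2)],True,col,1)
ov((-.0014,.0015),.016,p[2]-.0303,(255,255,0)); ov((-.0014,.0015),.007,p[2]-.0643,(255,0,255))
ov((-.0014,.0015),.0138,.108,(0,0,255)); ov((-.0014,.0015),.0105,.108,(0,255,0))
cv2.imwrite('pics/w7o.png',v)
```

```text
head bottom [ 0.0303 -0.0011 -0.0099]
flange front [ 0.0303 -0.0014 -0.015 ]
rim outer L [ 0.0708 -0.0158  0.0019]
rim outer R [0.0708 0.0106 0.0019]
rim top outer [ 0.0708 -0.0026 -0.0111]
bore(hole) top [ 0.0708 -0.0026 -0.0073]
```

View pics/w7o.png

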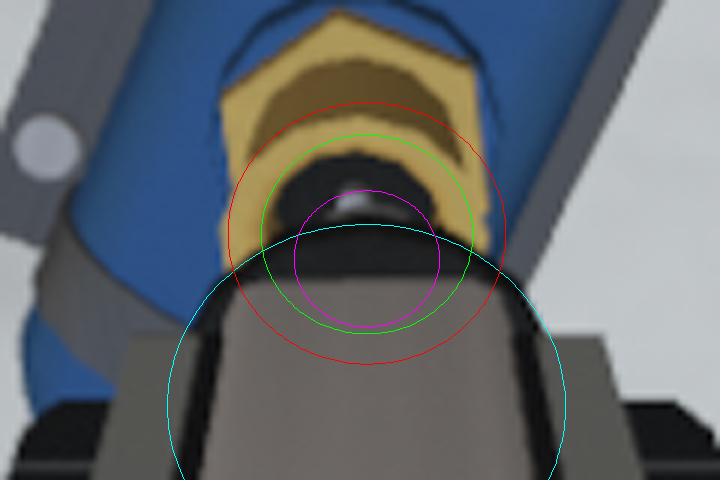

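Call:
{"api": "servo_tool", "payload": {
  "motion": [
    {"slide": [0.0, -0.0017, 0], "twist": [0, 0, 0]},
    {"slide": [0.002, -0.0017, 0], "twist": [0, 0, 0]},
    {"slide": [0.004, -0.0017, 0], "twist": [0, 0, 0]},
    {"slide": [0.006, -0.0017, 0], "twist": [0, 0, 0]},
    {"slide": [0.008, -0.0017, 0], "twist": [0, 0, 0]},
    {"slide": [0.01, -0.0017, 0], "twist": [0, 0, 0]},
    {"slide": [0.012, -0.0017, 0], "twist": [0, 0, 0]},
    {"slide": [0.014, -0.0017, 0], "twist": [0, 0, 0]}
  ]
}}

```text
clock: 6.95
eef_pos: [0.5017, 0.146, 0.1699]
tool_rot: [0.655, 1.47, -0.655]
ft_force: [0.6, -0.2, -1.6]
grip_width: 0.251
```

Run:
```python
from h import *
grab('wrist','w8');grab('scene','s8');s=sense(); print(s['eef_pos'],s['ft_force'],s['clock'])
crop('w8',220,200,340,280,6,'w8c')
crop('s8',225,115,265,165,12,'s8d')
a=cv2.imread('pics/w8c.png');b=cv2.imread('pics/s8d.png'); 
cv2.imwrite('pics/m8.png',np.hstack([cv2.resize(a,(540,360)),cv2.resize(b,(260,360))]))
```

```text
[0.50164117 0.14595228 0.16984142] [-0.60532106  0.48165497 -0.36803795] 7.05
```

View pics/m8.png

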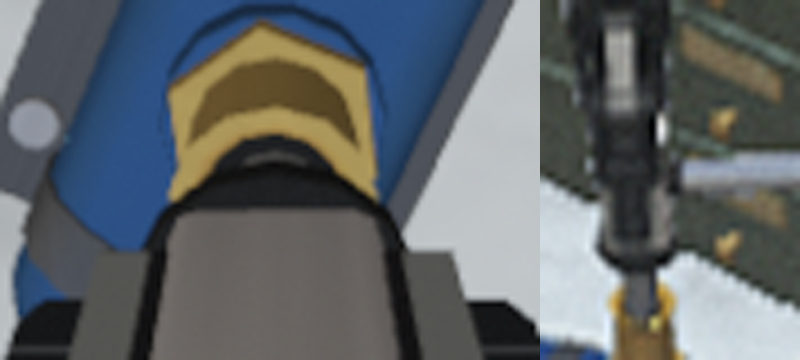

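Call:
{"api": "servo_tool", "payload": {
  "motion": [
    {"slide": [0.001, 0, 0], "twist": [0, 0, 0]},
    {"slide": [0.002, 0, 0], "twist": [0, 0, 0]},
    {"slide": [0.003, 0, 0], "twist": [0, 0, 0]},
    {"slide": [0.004, 0, 0], "twist": [0, 0, 0]},
    {"slide": [0.005, 0, 0], "twist": [0, 0, 0]}
  ]
}}

```text
clock: 7.47
eef_pos: [0.5017, 0.146, 0.167]
tool_rot: [0.655, 1.47, -0.655]
ft_force: [-0.5, -0.3, -2.1]
grip_width: 0.251
```

Call:
{"api": "servo_tool", "payload": {
  "motion": [
    {"slide": [0.001, 0, 0], "twist": [0, 0, 0]},
    {"slide": [0.002, 0, 0], "twist": [0, 0, 0]},
    {"slide": [0.003, 0, 0], "twist": [0, 0, 0]}
  ]
}}

```text
clock: 7.72
eef_pos: [0.5017, 0.146, 0.1652]
tool_rot: [0.655, 1.47, -0.655]
ft_force: [-0.0, -0.5, -1.4]
grip_width: 0.247
```

Call:
{"api": "servo_tool", "payload": {
  "motion": [
    {"slide": [0.001, 0, 0], "twist": [0, 0, 0]},
    {"slide": [0.002, 0, 0], "twist": [0, 0, 0]},
    {"slide": [0.003, 0, 0], "twist": [0, 0, 0]}
  ]
}}

```text
clock: 7.97
eef_pos: [0.5017, 0.146, 0.1634]
tool_rot: [0.655, 1.47, -0.655]
ft_force: [0.7, -0.2, -1.0]
grip_width: 0.252
```

Call:
{"api": "servo_tool", "payload": {
  "motion": [
    {"slide": [0.001, 0, 0], "twist": [0, 0, 0]},
    {"slide": [0.002, 0, 0], "twist": [0, 0, 0]},
    {"slide": [0.002, 0, 0], "twist": [0, 0, 0]}
  ]
}}

```text
clock: 8.22
eef_pos: [0.5016, 0.146, 0.1621]
tool_rot: [0.655, 1.47, -0.655]
ft_force: [-0.3, -0.0, -1.9]
grip_width: 0.246
```

Call:
{"api": "servo_tool", "payload": {
  "motion": [
    {"slide": [0.001, 0, 0], "twist": [0, 0, 0]},
    {"slide": [0.002, 0, 0], "twist": [0, 0, 0]},
    {"slide": [0.002, 0, 0], "twist": [0, 0, 0]}
  ]
}}

```text
clock: 8.47
eef_pos: [0.5017, 0.146, 0.1609]
tool_rot: [0.654, 1.47, -0.655]
ft_force: [-0.6, -0.2, -1.5]
grip_width: 0.252
```

Call:
{"api": "servo_tool", "payload": {
  "motion": [
    {"slide": [0.001, 0, 0], "twist": [0, 0, 0]},
    {"slide": [0.002, 0, 0], "twist": [0, 0, 0]},
    {"slide": [0.002, 0, 0], "twist": [0, 0, 0]}
  ]
}}

```text
clock: 8.72
eef_pos: [0.5016, 0.1459, 0.1597]
tool_rot: [0.654, 1.47, -0.655]
ft_force: [-0.4, 0.4, -2.6]
grip_width: 0.253
```

Call:
{"api": "servo_tool", "payload": {
  "motion": [
    {"slide": [0.001, 0, 0], "twist": [0, 0, 0]},
    {"slide": [0.0015, 0, 0], "twist": [0, 0, 0]},
    {"slide": [0.0015, 0, 0], "twist": [0, 0, 0]}
  ]
}}

```text
clock: 8.97
eef_pos: [0.5018, 0.146, 0.1591]
tool_rot: [0.655, 1.47, -0.654]
ft_force: [-0.8, -0.5, 0.9]
grip_width: 0.251
```

Call:
{"api": "servo_tool", "payload": {
  "motion": [
    {"slide": [0.001, 0, 0], "twist": [0, 0, 0]},
    {"slide": [0.0015, 0, 0], "twist": [0, 0, 0]},
    {"slide": [0.0015, 0, 0], "twist": [0, 0, 0]}
  ]
}}

```text
clock: 9.22
eef_pos: [0.5018, 0.146, 0.1582]
tool_rot: [0.655, 1.47, -0.654]
ft_force: [-0.7, -0.7, 4.3]
grip_width: 0.251
```

Call:
{"api": "servo_tool", "payload": {
  "motion": [
    {"slide": [0.001, 0, 0], "twist": [0, 0, 0]},
    {"slide": [0.0015, 0, 0], "twist": [0, 0, 0]},
    {"slide": [0.0015, 0, 0], "twist": [0, 0, 0]}
  ]
}}

```text
clock: 9.47
eef_pos: [0.5019, 0.146, 0.1576]
tool_rot: [0.655, 1.469, -0.654]
ft_force: [-1.1, -1.1, 7.6]
grip_width: 0.248
```

Call:
{"api": "servo_tool", "payload": {
  "motion": [
    {"slide": [0.0008, 0, 0], "twist": [0, 0, 0]},
    {"slide": [0.0015, 0, 0], "twist": [0, 0, 0]},
    {"slide": [0.0015, 0, 0], "twist": [0, 0, 0]}
  ]
}}

```text
clock: 9.72
eef_pos: [0.5019, 0.146, 0.1569]
tool_rot: [0.655, 1.469, -0.654]
ft_force: [-2.9, -1.3, 11.6]
grip_width: 0.251
```

Call:
{"api": "servo_tool", "payload": {
  "motion": [
    {"slide": [0.0005, 0, 0], "twist": [0, 0, 0]},
    {"slide": [0.001, 0, 0], "twist": [0, 0, 0]},
    {"slide": [0.001, 0, 0], "twist": [0, 0, 0]},
    {"slide": [0.001, 0, 0], "twist": [0, 0, 0]}
  ]
}}

```text
clock: 10.05
eef_pos: [0.5019, 0.146, 0.1566]
tool_rot: [0.655, 1.469, -0.654]
ft_force: [-3.9, -1.3, 13.0]
grip_width: 0.25
```

Run:
```python
from h import *
print(sense()['ft_force'],sense()['eef_pos']);
for i in range(3): grab('scene',f's9{i}'); print(sense()['ft_force'][2])
crop('s90',220,100,330,170,7,'s9c')
```

```text
[-3.89336194 -1.31241221 13.00734425] [0.50191278 0.14600907 0.15655657]
12.652446597860948
13.18678812804352
12.843494453196014
```

View pics/s9c.png

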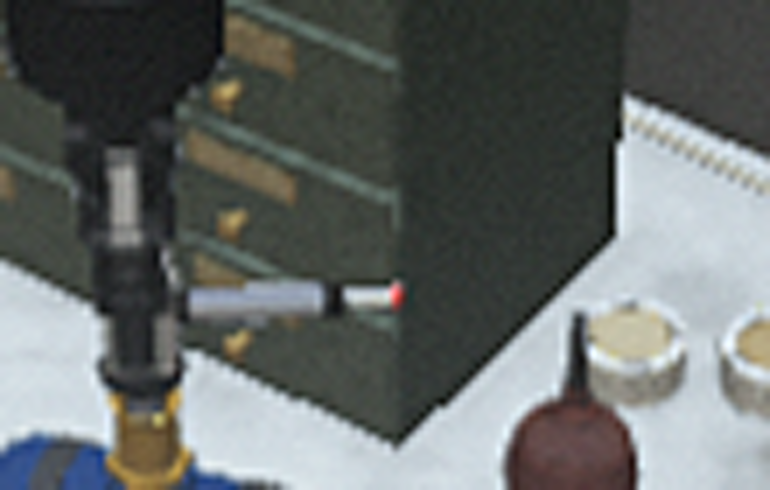

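The rod is out about 20 mm or more, with a net push of about 14.6 N. I'll raise it to about 17.5 N and hold.

Call:
{"api": "servo_tool", "payload": {
  "motion": [
    {"slide": [0.0005, 0, 0], "twist": [0, 0, 0]},
    {"slide": [0.001, 0, 0], "twist": [0, 0, 0]},
    {"slide": [0.001, 0, 0], "twist": [0, 0, 0]},
    {"slide": [0.001, 0, 0], "twist": [0, 0, 0]}
  ]
}}

```text
clock: 10.53
eef_pos: [0.5019, 0.146, 0.1561]
tool_rot: [0.655, 1.469, -0.654]
ft_force: [-4.6, -1.2, 15.4]
grip_width: 0.249
```

Call:
{"api": "servo_tool", "payload": {
  "motion": [
    {"slide": [0.0002, 0, 0], "twist": [0, 0, 0]},
    {"slide": [0.0002, 0, 0], "twist": [0, 0, 0]},
    {"slide": [0.0002, 0, 0], "twist": [0, 0, 0]},
    {"slide": [0.0002, 0, 0], "twist": [0, 0, 0]},
    {"slide": [0.0002, 0, 0], "twist": [0, 0, 0]},
    {"slide": [0.0002, 0, 0], "twist": [0, 0, 0]},
    {"slide": [0.0002, 0, 0], "twist": [0, 0, 0]},
    {"slide": [0.0002, 0, 0], "twist": [0, 0, 0]}
  ]
}}

```text
clock: 11.2
eef_pos: [0.502, 0.146, 0.1561]
tool_rot: [0.655, 1.469, -0.654]
ft_force: [-4.4, -0.9, 16.0]
grip_width: 0.246
```

Call:
{"api": "servo_tool", "payload": {
  "motion": [
    {"slide": [0, 0, 0], "twist": [0, 0, 0]},
    {"slide": [0, 0, 0], "twist": [0, 0, 0]},
    {"slide": [0, 0, 0], "twist": [0, 0, 0]},
    {"slide": [0, 0, 0], "twist": [0, 0, 0]},
    {"slide": [0, 0, 0], "twist": [0, 0, 0]},
    {"slide": [0, 0, 0], "twist": [0, 0, 0]},
    {"slide": [0, 0, 0], "twist": [0, 0, 0]},
    {"slide": [0, 0, 0], "twist": [0, 0, 0]}
  ]
}}

```text
clock: 11.87
eef_pos: [0.502, 0.146, 0.1561]
tool_rot: [0.655, 1.469, -0.654]
ft_force: [-4.6, -1.2, 14.3]
grip_width: 0.25
```

Run:
```python
from h import *
grab('scene','s10');grab('wrist','w10'); print(sense()['ft_force'],sense()['eef_pos'])
crop('s10',220,100,330,170,7,'s10c')
f=load('s10'); s=sense(); p=s['eef_pos']; R0=R.from_rotvec(s['tool_rot']).as_matrix()
# predicted px along gauge x at barrel axis height, for offset o
for d in [.074,.086,.09,.094,.098,.102]:
    q=proj(f,[p+R0@np.array([.0063,0,d+.0015])])[0]; print(d,((q-[220,100])+.5)*7-.5)
```

```text
[-5.29893349 -0.72573933 15.86765477] [0.50195676 0.14601471 0.15604881]
0.074 [348.92758728 303.21786779]
0.086 [382.14605281 301.74633277]
0.09 [393.20882538 301.25696476]
0.094 [404.2665329  300.76816953]
0.098 [415.31915121 300.27994764]
0.102 [426.36665624 299.79229968]
```

View pics/s10c.png

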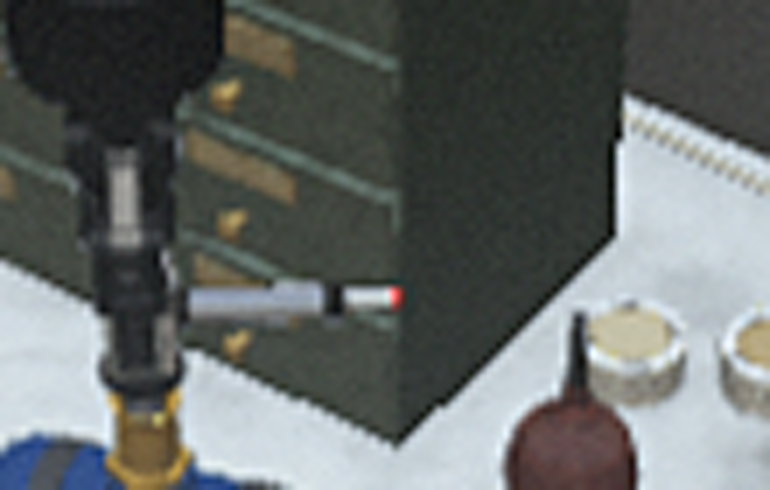

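Call:
{"api": "servo_tool", "payload": {
  "motion": [
    {"slide": [0.0003, 0, 0], "twist": [0, 0, 0]},
    {"slide": [0.0005, 0, 0], "twist": [0, 0, 0]},
    {"slide": [0.0005, 0, 0], "twist": [0, 0, 0]},
    {"slide": [0.0005, 0, 0], "twist": [0, 0, 0]},
    {"slide": [0.0005, 0, 0], "twist": [0, 0, 0]},
    {"slide": [0.0005, 0, 0], "twist": [0, 0, 0]},
    {"slide": [0.0005, 0, 0], "twist": [0, 0, 0]},
    {"slide": [0.0005, 0, 0], "twist": [0, 0, 0]}
  ]
}}

```text
clock: 12.63
eef_pos: [0.502, 0.146, 0.1558]
tool_rot: [0.655, 1.469, -0.654]
ft_force: [-5.4, -1.3, 17.2]
grip_width: 0.25
```

Call:
{"api": "servo_tool", "payload": {
  "motion": [
    {"slide": [0, 0, 0], "twist": [0, 0, 0]},
    {"slide": [0, 0, 0], "twist": [0, 0, 0]},
    {"slide": [0, 0, 0], "twist": [0, 0, 0]},
    {"slide": [0, 0, 0], "twist": [0, 0, 0]},
    {"slide": [0, 0, 0], "twist": [0, 0, 0]},
    {"slide": [0, 0, 0], "twist": [0, 0, 0]},
    {"slide": [0, 0, 0], "twist": [0, 0, 0]},
    {"slide": [0, 0, 0], "twist": [0, 0, 0]}
  ]
}}

```text
clock: 13.3
eef_pos: [0.502, 0.146, 0.1558]
tool_rot: [0.655, 1.469, -0.654]
ft_force: [-4.3, -1.5, 17.0]
grip_width: 0.251
```

Run:
```python
from h import *
grab('scene','s11'); print(sense()['ft_force'],sense()['eef_pos'])
crop('s11',220,100,330,170,7,'s11c')
a=cv2.imread('pics/s10c.png').astype(int);b=cv2.imread('pics/s11c.png').astype(int); d=abs(a-b).max(2)[260:340,330:430]; print(d.max(), d.mean())
```

```text
[-5.85881018 -2.01234227 17.61016114] [0.50197138 0.14602643 0.15584495]
22 3.698125
```

The rod hasn't moved from 14.6 to about 19 N, so the pin has given way. I've held it for over 2 s and am lifting out now.

Call:
{"api": "servo_tool", "payload": {
  "motion": [
    {"slide": [-0.006, 0, 0], "twist": [0, 0, 0]},
    {"slide": [-0.015, 0, 0], "twist": [0, 0, 0]},
    {"slide": [-0.03, 0, 0], "twist": [0, 0, 0]},
    {"slide": [-0.05, 0, 0], "twist": [0, 0, 0]},
    {"slide": [-0.075, 0, 0], "twist": [0, 0, 0]},
    {"slide": [-0.1, 0, 0], "twist": [0, 0, 0]},
    {"slide": [-0.105, 0, 0], "twist": [0, 0, 0]},
    {"slide": [-0.105, 0, 0], "twist": [0, 0, 0]}
  ]
}}

```text
clock: 14.02
eef_pos: [0.5021, 0.146, 0.2185]
tool_rot: [0.655, 1.468, -0.654]
ft_force: [-0.9, -0.6, -1.7]
grip_width: 0.248
```

Run:
```python
from h import *
grab('scene','s12');grab('wrist','w12'); s=sense();print(s['ft_force'],s['eef_pos'],s['clock'])
crop('s12',200,80,310,160,7,'s12c'); crop('w12',200,200,360,320,5,'w12c')
plan([.5135,-.1796,.215],67.4)
```

```text
[-0.06849232  0.25984213 -2.15805651] [0.50139554 0.14588296 0.21700619] 14.1167
slide [ 0.0034 -0.3479  0.4167] twist [-0.2823 -0.0004  0.0004]
```

View pics/s12c.png

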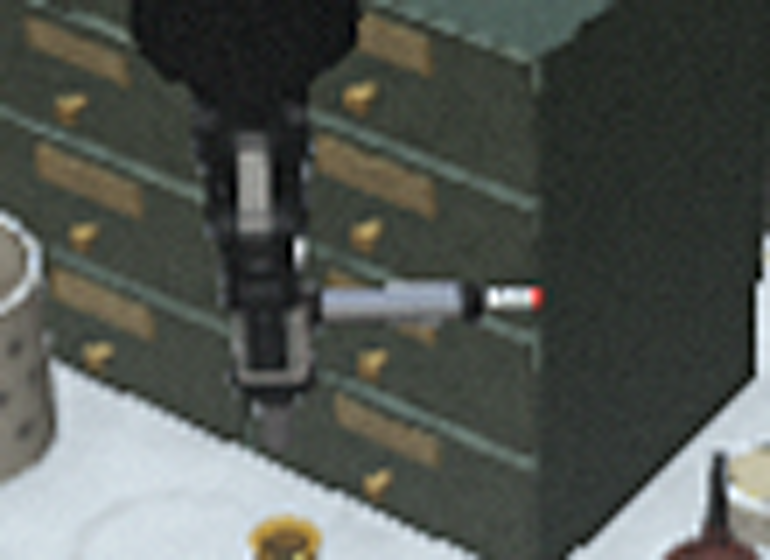

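View pics/w12c.png

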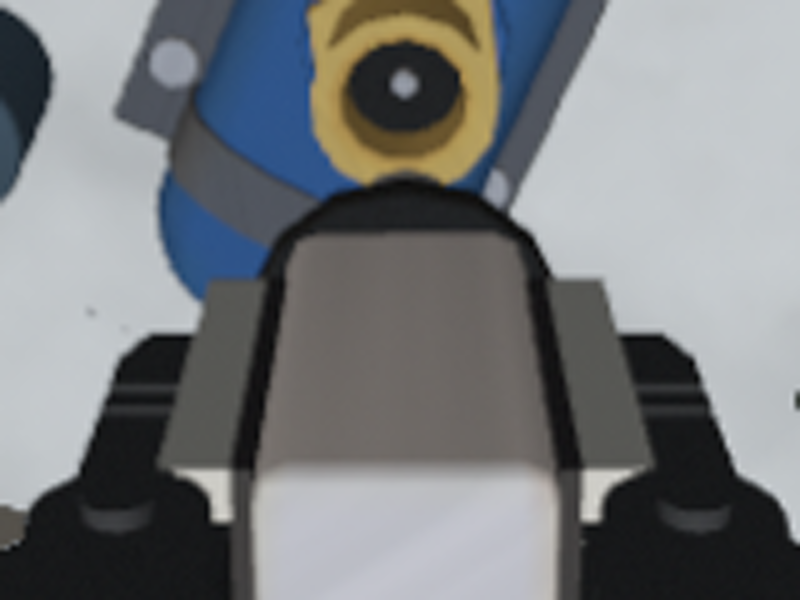

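Call:
{"api": "servo_tool", "payload": {
  "motion": [
    {"slide": [0.0, -0.03, 0.036], "twist": [-0.03, 0, 0]},
    {"slide": [0.0, -0.07, 0.084], "twist": [-0.07, 0, 0]},
    {"slide": [0.0, -0.11, 0.132], "twist": [-0.11, 0, 0]},
    {"slide": [0.0, -0.15, 0.18], "twist": [-0.15, 0, 0]},
    {"slide": [0.0, -0.19, 0.228], "twist": [-0.19, 0, 0]},
    {"slide": [0.0, -0.23, 0.276], "twist": [-0.23, 0, 0]},
    {"slide": [0.0, -0.27, 0.323], "twist": [-0.27, 0, 0]},
    {"slide": [0.0, -0.31, 0.371], "twist": [-0.282, 0, 0]}
  ]
}}

```text
clock: 14.78
eef_pos: [0.5116, -0.1456, 0.2166]
tool_rot: [0.307, 1.551, -0.307]
ft_force: [0.1, 0.1, -1.6]
grip_width: 0.247
```

Run:
```python
from h import *
print(sense()['eef_pos']);plan([.5135,-.1796,.215],67.4)
```

```text
[ 0.51164715 -0.14562713  0.21657688]
slide [ 0.0026 -0.0512  0.0245] twist [ 0.0019 -0.0011 -0.    ]
```

Call:
{"api": "servo_tool", "payload": {
  "motion": [
    {"slide": [0.002, -0.03, 0.014], "twist": [0, 0, 0]},
    {"slide": [0.002, -0.05, 0.024], "twist": [0, 0, 0]},
    {"slide": [0.002, -0.05, 0.024], "twist": [0, 0, 0]},
    {"slide": [0.002, -0.05, 0.024], "twist": [0, 0, 0]},
    {"slide": [0.002, -0.05, 0.024], "twist": [0, 0, 0]}
  ]
}}

```text
clock: 15.2
eef_pos: [0.514, -0.176, 0.216]
tool_rot: [0.31, 1.55, -0.309]
ft_force: [0.8, 0.5, -1.7]
grip_width: 0.249
```

Run:
```python
from h import *
grab('wrist','w13');s=sense();print(s['eef_pos']);plan([.5135,-.1796,.12],67.4)
crop('w13',200,180,360,300,5,'w13c')
```

```text
[ 0.51408956 -0.17585603  0.21618986]
slide [ 0.1603 -0.0062  0.0016] twist [ 0.0004 -0.0005 -0.0001]
```

View pics/w13c.png

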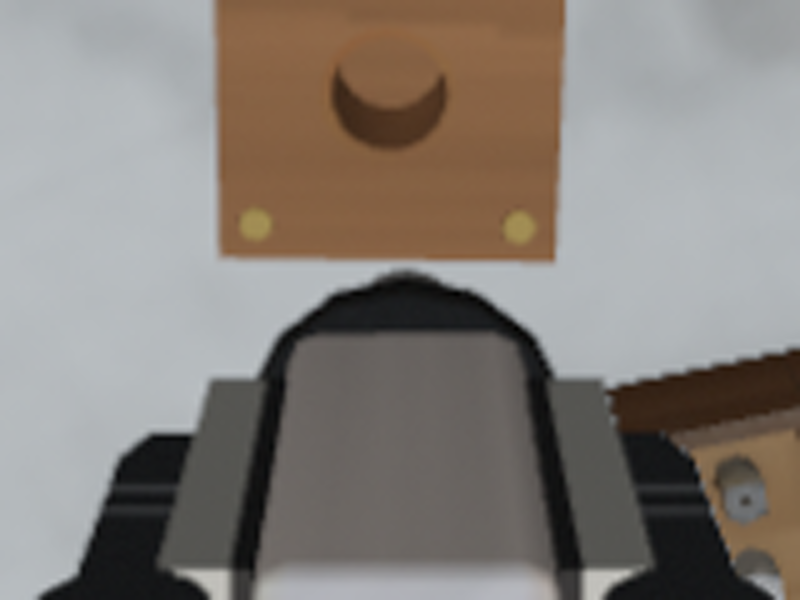

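Run:
```python
from h import *
f=load('w13');s=sense();p=s['eef_pos'];R0=R.from_rotvec(s['tool_rot']).as_matrix()
q=back(f,cp(389,92,5,200,180),.04);print(q,(R0.T@(q-p)).round(4))
```

```text
[ 0.51351184 -0.18047552  0.04      ] [ 0.1762 -0.0045  0.0014]
```

Call:
{"api": "servo_tool", "payload": {
  "motion": [
    {"slide": [0.02, -0.006, 0.001], "twist": [0, 0, 0]},
    {"slide": [0.05, -0.006, 0.001], "twist": [0, 0, 0]},
    {"slide": [0.085, -0.006, 0.001], "twist": [0, 0, 0]},
    {"slide": [0.12, -0.006, 0.001], "twist": [0, 0, 0]},
    {"slide": [0.145, -0.006, 0.001], "twist": [0, 0, 0]},
    {"slide": [0.155, -0.006, 0.001], "twist": [0, 0, 0]},
    {"slide": [0.155, -0.006, 0.001], "twist": [0, 0, 0]},
    {"slide": [0.155, -0.006, 0.001], "twist": [0, 0, 0]}
  ]
}}

```text
clock: 15.92
eef_pos: [0.5137, -0.1802, 0.124]
tool_rot: [0.309, 1.548, -0.309]
ft_force: [0.5, -0.5, -1.4]
grip_width: 0.247
```

Run:
```python
from h import *
grab('wrist','w14');s=sense();print(s['eef_pos'],s['ft_force']);plan([.5135,-.1796,.0763],67.4)
crop('w14',200,180,360,300,5,'w14c')
```

```text
[ 0.51388552 -0.18049885  0.1244195 ] [ 0.08627903 -0.05489751 -1.76474572]
slide [ 0.0802  0.0011 -0.0013] twist [0.     0.0009 0.    ]
```

View pics/w14c.png

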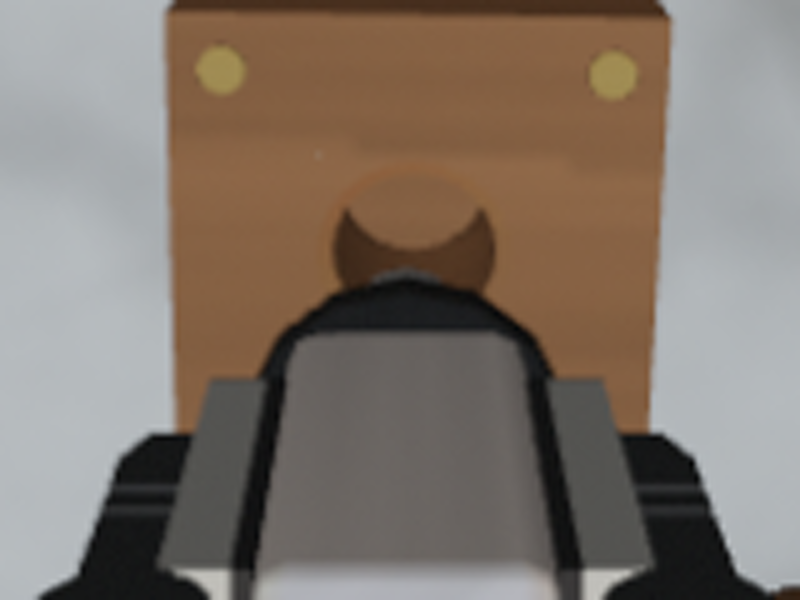

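Aligned: the hole centre is at about (413,250) and the gauge axis at about 408. Going down gently.

Call:
{"api": "servo_tool", "payload": {
  "motion": [
    {"slide": [0.012, 0.0008, -0.001], "twist": [0, 0, 0]},
    {"slide": [0.024, 0.0008, -0.001], "twist": [0, 0, 0]},
    {"slide": [0.036, 0.0008, -0.001], "twist": [0, 0, 0]},
    {"slide": [0.048, 0.0008, -0.001], "twist": [0, 0, 0]},
    {"slide": [0.058, 0.0008, -0.001], "twist": [0, 0, 0]},
    {"slide": [0.066, 0.0008, -0.001], "twist": [0, 0, 0]},
    {"slide": [0.071, 0.0008, -0.001], "twist": [0, 0, 0]},
    {"slide": [0.073, 0.0008, -0.001], "twist": [0, 0, 0]}
  ]
}}

```text
clock: 16.63
eef_pos: [0.5127, -0.18, 0.079]
tool_rot: [0.31, 1.549, -0.31]
ft_force: [-0.5, -0.5, -2.2]
grip_width: 0.247
```

Call:
{"api": "servo_tool", "payload": {
  "motion": [
    {"slide": [0.002, 0, 0], "twist": [0, 0, 0]},
    {"slide": [0.004, 0, 0], "twist": [0, 0, 0]},
    {"slide": [0.005, 0, 0], "twist": [0, 0, 0]},
    {"slide": [0.005, 0, 0], "twist": [0, 0, 0]}
  ]
}}

```text
clock: 16.97
eef_pos: [0.513, -0.18, 0.0767]
tool_rot: [0.31, 1.548, -0.31]
ft_force: [0.2, 0.8, -1.3]
grip_width: 0.249
```

Call:
{"api": "servo_tool", "payload": {
  "motion": [
    {"slide": [0.001, 0, 0], "twist": [0, 0, 0]},
    {"slide": [0.0015, 0, 0], "twist": [0, 0, 0]},
    {"slide": [0.0015, 0, 0], "twist": [0, 0, 0]}
  ]
}}

```text
clock: 17.22
eef_pos: [0.5131, -0.1801, 0.0763]
tool_rot: [0.31, 1.548, -0.31]
ft_force: [-2.3, 0.7, 4.5]
grip_width: 0.245
```

Seated (about 6 N). Releasing.

Call:
{"api": "servo_tool", "payload": {
  "motion": [
    {"slide": [0, 0, 0], "twist": [0, 0, 0]},
    {"slide": [0, 0, 0], "twist": [0, 0, 0]},
    {"slide": [0, 0, 0], "twist": [0, 0, 0]},
    {"slide": [0, 0, 0], "twist": [0, 0, 0]},
    {"slide": [0, 0, 0], "twist": [0, 0, 0]},
    {"slide": [0, 0, 0], "twist": [0, 0, 0]}
  ],
  "fingers": 0.3,
  "grip_force": 20
}}

```text
clock: 17.72
eef_pos: [0.5129, -0.18, 0.0757]
tool_rot: [0.31, 1.548, -0.31]
ft_force: [-0.0, 0.5, -0.8]
grip_width: 0.652
```

Run:
```python
from h import *
grab('wrist','w15');s=sense();print(s['eef_pos'],s['ft_force'],s['grip_width'])
```

```text
[ 0.51294214 -0.18004627  0.07571435] [ 0.21723372 -0.13357598  1.16719776] 0.6500189511024697
```

View pics/w15.png

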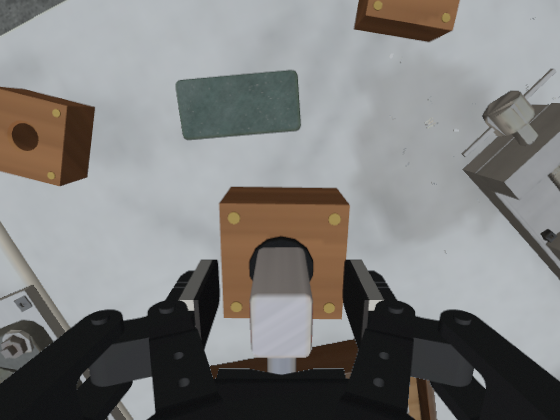

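The gauge stands upright and the fingers are clear of it. Retreating upward, then back towards +y.

Call:
{"api": "servo_tool", "payload": {
  "motion": [
    {"slide": [-0.03, 0, 0], "twist": [0, 0, 0]},
    {"slide": [-0.08, 0, 0], "twist": [0, 0, 0]},
    {"slide": [-0.14, 0, 0], "twist": [0, 0, 0]},
    {"slide": [-0.2, 0, 0], "twist": [0, 0, 0]},
    {"slide": [-0.25, 0, 0], "twist": [0, 0, 0]},
    {"slide": [-0.28, 0, 0], "twist": [0, 0, 0]},
    {"slide": [-0.28, 0.05, -0.05], "twist": [0, 0, 0]},
    {"slide": [-0.28, 0.1, -0.1], "twist": [0, 0, 0]}
  ]
}}

```text
clock: 18.43
eef_pos: [0.4813, -0.1031, 0.2447]
tool_rot: [0.312, 1.546, -0.312]
ft_force: [1.1, 1.6, 0.2]
grip_width: 0.653
```

Call:
{"api": "servo_tool", "payload": {
  "motion": [
    {"slide": [0, 0.05, -0.06], "twist": [0, 0, 0]},
    {"slide": [0, 0.1, -0.12], "twist": [0, 0, 0]},
    {"slide": [0, 0.15, -0.15], "twist": [0, 0, 0]},
    {"slide": [0, 0.2, -0.18], "twist": [0, 0, 0]},
    {"slide": [0, 0.2, -0.18], "twist": [0, 0, 0]},
    {"slide": [0, 0.2, -0.18], "twist": [0, 0, 0]}
  ]
}}

```text
clock: 18.93
eef_pos: [0.4274, 0.0508, 0.244]
tool_rot: [0.307, 1.548, -0.307]
ft_force: [0.1, 0.0, -0.2]
grip_width: 0.649
```

Run:
```python
from h import *
grab('wrist','w16');grab('scene','s16');grab('top','t16');s=sense();print(s['eef_pos'],s['ft_force'],s['joint_vel'].round(3),s['clock'])
crop('s16',300,180,420,300,5,'s16c')
a=cv2.imread('pics/top0.png');b=cv2.imread('pics/t16.png');cv2.imwrite('pics/tt.png',np.hstack([cv2.resize(x[130:250,80:400],None,fx=2.4,fy=2.4) for x in (a,b)]).reshape(288,-1,3)[:, :] if False else np.vstack([cv2.resize(x[130:250,80:400],None,fx=2.4,fy=2.4) for x in (a,b)]))
```

```text
[0.42797373 0.04856217 0.24373209] [-0.27688444  0.092795    0.02551739] [-0.012  0.002 -0.003  0.002  0.001  0.003] 19.0833
```

View pics/s16c.png

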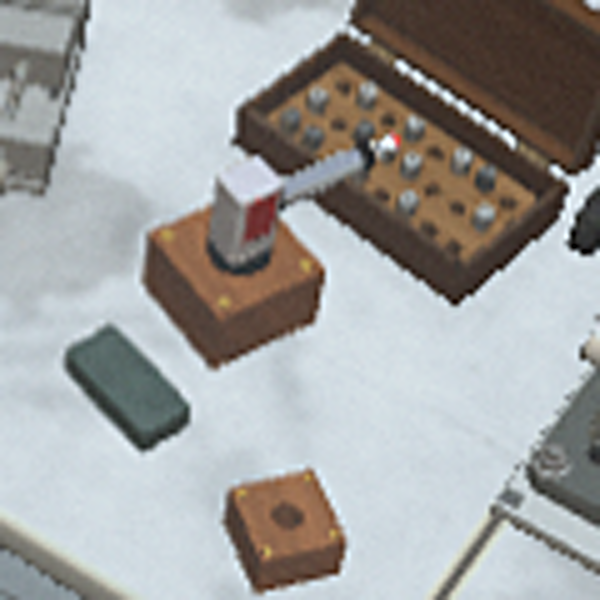

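View pics/tt.png

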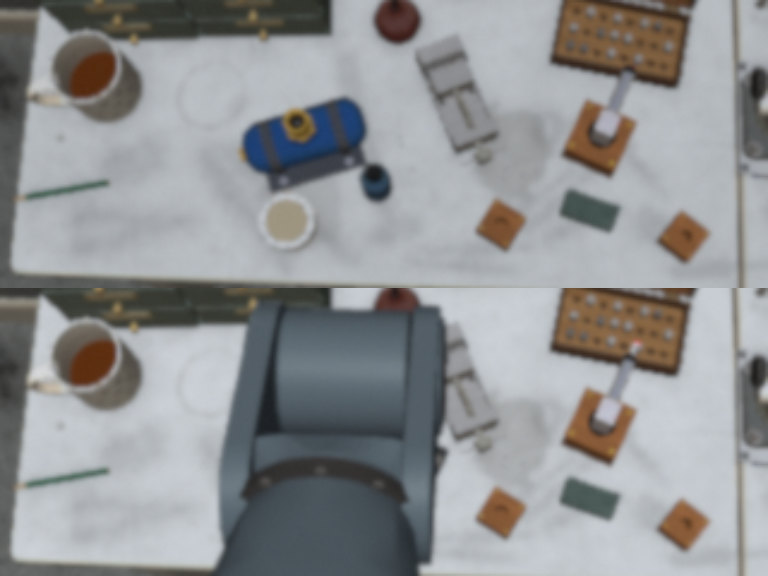

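View pics/s16.png

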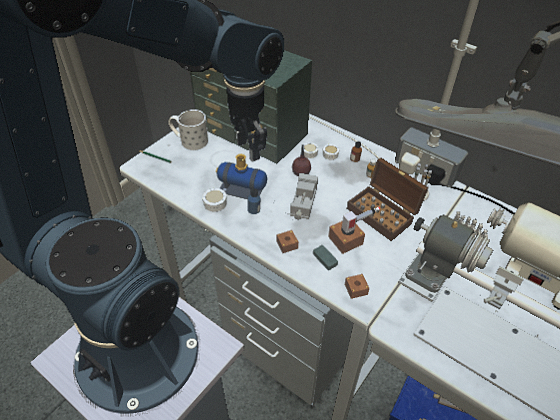

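```bash
python3 -c "
from h import *
print(sign_off(), sense()['clock'])"
```

```text
the job is handed in; nothing more can be done
the job is handed in; nothing more can be done
```

The gauge took its reading and is back in its rest with the white rod out about 18–19 mm. I handed the job in at about 19 s.

- **Pressing:** I pressed the nose into the stem in small steps, up to a steady net push of about 17–19 N. The wrist sensor read 15.5–17.5 N, plus about 1.7 N for the gauge's weight. I kept it there for over 2 s.
- **Rod and pin:** The rod came out and did not move as the push rose from about 14.6 to 19 N, so I take it that the valve pin gave way. I could not see the pin directly.
- **Last checks:** The last pictures show the gauge upright in the large rest with the rod out and the robot clear. The bottle, tin and green block are where they started. In the final top view the arm hid the bottle and tin, so those two were checked only in the scene view.
- **Side force:** During the press there was a side force of about 5 N from the nose leaning on the bore, so the push on the seat itself may have been slightly below the figures above.

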